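# Log a bottle and hold the candling lamp half open

## Robot

A 6-joint arm with a two-finger parallel gripper is mounted at the origin on the work surface. World frame = base frame: x ahead of the robot, y to its left, z up, the work surface at z = 0. Lengths are in mm, angles in rad, forces in N, time in s.
With the tool pointing down it reaches from about 400 to 925 mm from the base axis. Payload 12.5 kg.
Tool frame: the origin (TCP) lies at the centre of the arm's flange, where the gripper is bolted on; the fingertips stand 190 mm ahead of it and the grasp point (between the pads) lies env.grip_point_offset ahead of it (env.grip_point_offset is the distance from the TCP to the grasp point, in mm); z points along the fingers, x is the direction in which the jaws open and shut, and the axes are right-handed (so a half turn about z gives the same grasp; the last joint's range is limited). The gripper opens to 95 mm and grips with 3 to 60 N. Pads are 20 mm wide; open, the fingers measure 119 mm over their backs; the gripper's body (75 mm by 180 mm) begins 59 mm behind the grasp point.
Start: joints at [1.043, 0.491, 1.559, -0, 1.092, -0.106], TCP at [255.854, 570.231, 404.761] pointing down, gripper open.
Joint ranges: [-3.1, 3.1], [-0.84, 2.19], [0.05, 2.79], [-1.13, 4.28], [0.06, 2.93], [-2.69, 2.69]. Speed limits (rad/s): [2.22, 2.22, 2.79, 3.14, 3.14, 3.14].

## Interface

Orientations are given as [roll, pitch, yaw] about the fixed x, y, z axes, in that order (R = Rz(yaw) Ry(pitch) Rx(roll)).
In Python, from cell import state, read_camera, camera_model, job_done, env gives the robot as it stands.
- The arm moves only by the tool arm_command, never from a script. Its argument "steps" is a list of rows, each a list of 6 numbers: the shift along the tool's x, y, z in cm, then the turn, a rotation vector about the tool's x, y, z in degrees. In form: [[dx, dy, dz, rx, ry, rz], ...]. A call has 1 to 12 rows; each row is the pose to reach, as a shift and turn from the pose commanded when the call began, along the tool's axes at that moment; what a row does not reach only later rows make up. A row lasts 1/12 s, in which the tool goes at most 41.7 mm and 7.16 degrees, less where a joint would pass 70% of its speed; a pose out of reach is approached as far as the arm can. A call with a gripper value outside its range is refused whole. "jaw" is the finger opening in cm, from 0 to 9.51, set as the call begins (left out, the last holds). The fingers move at their own pace and stop on an object; the grip force is fixed at half the most. Time passes only in rows, so rows that repeat a pose let the fingers close. It gives the time, the measured TCP pose, the force and the opening at its end, in the units of the state.
- state(): the state, without advancing time (a new reading comes with each control period).
- read_camera(name): name is "scene" or "side" or "wrist"; returns the picture (420x560x3 uint8, red, green, blue); there is no depth.
- camera_model(name): a dict with "K" (3x3 intrinsics, pixels), "xyz" and "rotation" of the camera in the world. Camera axes: x right, y up, looking along -z (the intrinsics and any distortion apply to the point x, -y, -z); pixel columns grow to the right and rows downward; lengths in mm; the calibration is good to about 2 mm. A picture is of the moment at which its call begins: read the wrist's pose just before it. camera_model takes no time and is no camera call; for the wrist camera it gives the pose at the moment of the call.
- job_done(): hands the job in, once; it reports no verdict.
The state is a dict: "t": time; "joints": joint angles; "qvel": joint speeds; "tau": joint torques, N m; "eef_pos": TCP position; "tcp_rot": TCP orientation; "ft_force": force on the tool from outside, world axes, zero at the start; "moment": the same for the moment, N m; "opening": opening from 0.0 (shut) to 1.0 (fully open).
Only numpy, scipy, OpenCV 4.12 (cv2) and the standard library are available. Lean on these libraries where they do the work, as an engineer would, in place of code of your own. Each camera call takes 0.05 s, during which the arm holds its last target. There are 200 camera calls.

## Task

Check the bottle that stands in front of the candling lamp: first log it by pulling the trigger of the barcode scanner clamped beside it all the way in and letting it spring right back out. Then slide the lamp's spring-closed shutter by the grip on top until it is half open, the lit window half covered and half bare behind the bottle, and keep it there: the program finishes while the fingers still hold the grip at half travel against the spring. Leave the bottle and everything else on the table standing where it is.

Things in the scene. Friction and masses are not known exactly. Their poses are not given: they have to be found in the camera images.
- lamp: candling lamp, fixed: white steel housing, top 222 mm above the table, on a foot plate 8 mm thick. Origin on the table under the middle of the lit window (100 mm wide, 150 tall), in the shutter's plane; x out of the window to the bottle (away from the robot), y the way the shutter opens, z up. Housing and its rear fins span x -126 to -6, y -75 to 175 mm. Scale on its top: long lines at shut, half, full.
- shutter (a joint): travel of the dark steel shutter blade in front of the window, in m: 0 shut (window covered), 0.100 fully open, opening towards the lamp's +y. A return spring pushes it shut with 3 N at 0, 9 N at half, 15 N fully open; let go, it shuts.
- shutter_grip (a point): centre of the shutter's black grip, a block 22 mm along the slide (lamp y), 18 mm across (lamp x) and 45 mm tall, its centre 255 mm above the table, on a thin neck over the housing's front edge (11 mm between housing top and grip); it moves with the shutter. Axes as the lamp's. Free above and to both sides along the slide for a grasp from above.
- scanner_grip (a point): centre of the hand grip of a barcode scanner clamped on its side on a fixed stand, 120 mm above the table. x: where it looks (to the bottle); y: along the grip away from the head (roughly to the robot); z up. Here the grip is 32 mm thick (x -16 to 16) and 34 mm tall, y -31 to 77 mm. The head, top 151 mm above the table, begins at y -41 mm. The trigger lies on the grip's +x side.
- trigger (a joint): the scanner's trigger, a grey blade 50 mm long, 18 tall, on the grip's +x side, hinged about the vertical at its end nearest the head (x 20, y -35 mm from scanner_grip). rad: 0 out, 0.24 fully in, towards the grip. At y 4 mm from scanner_grip its front stands at x 34 mm when out, 24 mm when fully in. A spring returns it; fully in takes about 6 N at its middle.
- bottle_mid (a point): the bottle to be checked, square amber glass, 76 x 76 mm, 215 mm tall with its stopper; this point is at its middle, 107 mm above its underside; it stands loose on the lamp's foot (10 mm above the table), its centre about 92 mm before the window; z is its upright axis.
- next_bottle: another full bottle of the same kind, 76 x 76 x 215 mm, waiting beside the lamp; origin under its middle; leave it
- cup_a: clear plastic tasting cup, 68 mm wide, 75 mm tall, origin under its middle; leave it
- cup_b: a second clear tasting cup, same size; leave it
- stopper: loose T-stopper standing on its head between scanner and lamp, 32 mm wide, 34 mm tall; leave it
- carton: green flat carton lying down, 70 x 170 x 32 mm; leave it
- glasses_case: black spectacles case, 62 x 160 x 32 mm; leave it
- jigger: steel double measuring cup, 44 mm wide, 78 mm tall; leave it
Mind the look-alikes: they are no part of the job. Leave any red or yellow look-alike of the part that bears bottle_mid alone.

How it is judged:
By the outcome, as a careful person would: the job done as asked, in the order asked, and still so for the second after the job is handed in, while the arm keeps its last pose, push and grip.
It also fails if it takes over 56 s, if anything falls off the work surface, if the arm or the gripper's body presses on something with over 40 N, if the wrist force passes 120 N, or if a joint passes its speed limit or range.

## Working session

There is one attempt and no reset: what is moved stays moved. The work goes in short steps, Python scripts to look and compute and a tool call to move; the robot and the scene stay as the last step left them, time stands still between calls to the robot, and variables do not carry over. Pictures are saved under pics/ and viewed, about 8 in all and at most 12, crops included, and the job is handed in when it is done.

Besides the shell and the picture viewer there is one more tool, called after "Emit:" by a JSON object that holds its "name" and its "arguments". arm_command: Moves the arm, as the interface text tells. Its arguments: {"type":"object","properties":{"steps":{"type":"array"},"jaw":{"type":"number"}},"required":["steps"]}

```bash
mkdir -p pics; python3 - <<'E'
from cell import *
import cv2
s=state();print(s['t'],s['eef_pos'],s['tcp_rot'],env.grip_point_offset)
for n in('scene','side'):
    cv2.imwrite(f'pics/{n}0.png',cv2.resize(read_camera(n)[:,:,::-1],(800,600),interpolation=cv2.INTER_CUBIC))
    m=camera_model(n);print(n,m)
E
```

```text
0.0 [255.8235066  570.19871745 404.17543066] [-3.14146757e+00  1.08650278e-03  1.14899118e+00] 171.3
scene {'K': array([[532.2053377 ,   0.        , 276.02926711],
       [  0.        , 532.2053377 , 208.59084248],
       [  0.        ,   0.        ,   1.        ]]), 'xyz': array([1665.86501058, -326.01862354, 1191.03476056]), 'rotation': array([8.56455127e-01, 6.48158259e-04, 1.31785664e+00])}
side {'K': array([[494.60766253,   0.        , 282.13963057],
       [  0.        , 494.60766253, 200.56314661],
       [  0.        ,   0.        ,   1.        ]]), 'xyz': array([ 334.5273659 , -894.27049524, 1082.76950191]), 'rotation': array([ 0.75453835,  0.00576548, -0.20890863])}
```

View pics/scene0.png

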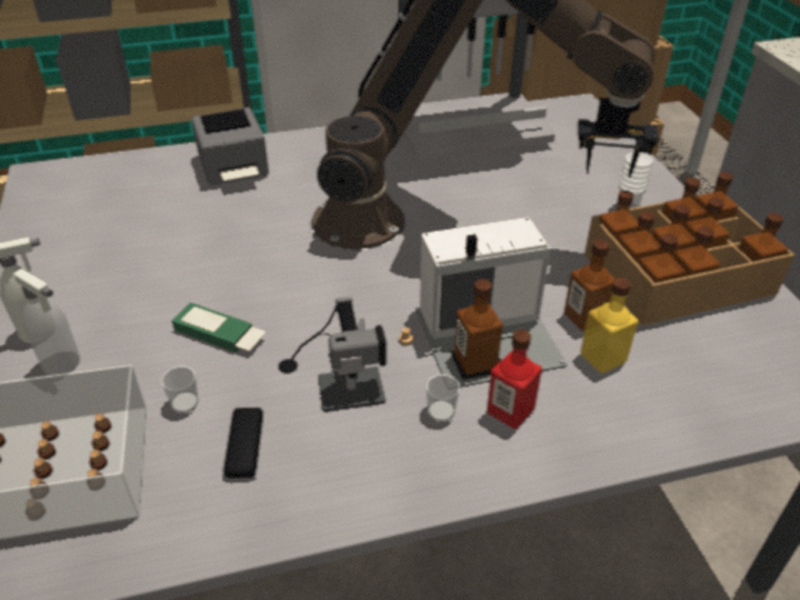

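View pics/side0.png

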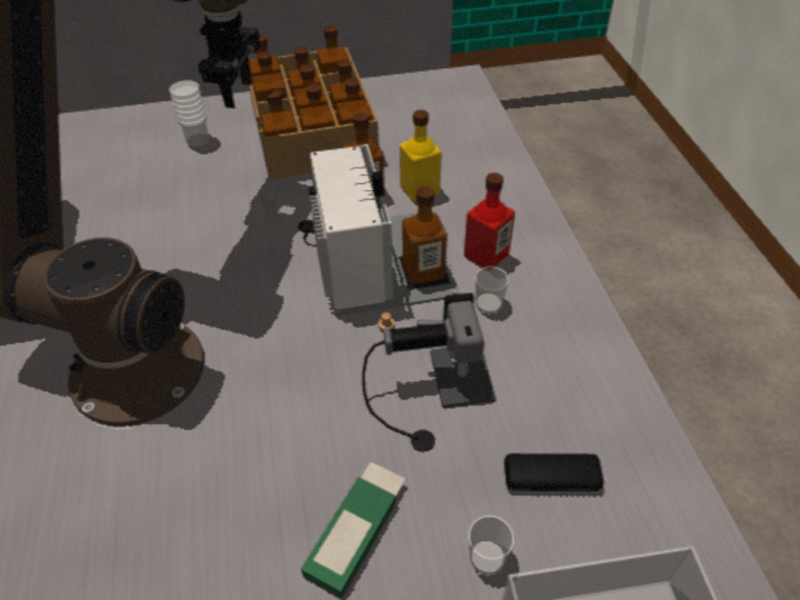

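The grip is at scene (472,245) and side (377,180). The bottle on the foot plate is the amber one at scene (478,335). The look-alikes are red (515,390), yellow (610,335) and the amber next_bottle (592,290). The scanner is at scene (355,350) and side (430,340). Next I'll enlarge both views.

```bash
python3 - <<'E'
from cell import *
import cv2,numpy as np
for n,(x0,x1,y0,y1) in dict(scene=(215,405,145,287),side=(205,365,95,290)).items():
    im=read_camera(n)[:,:,::-1][y0:y1,x0:x1]
    f=4 if n=='scene' else 3
    im=cv2.resize(im,None,fx=f,fy=f,interpolation=cv2.INTER_CUBIC)
    im=cv2.convertScaleAbs(im,alpha=1.5,beta=20)
    for k in range(0,im.shape[1],20*f): cv2.putText(im,str(x0+k//f),(k,8),0,.3,(0,0,255),1);cv2.line(im,(k,0),(k,4),(0,0,255),1)
    for k in range(0,im.shape[0],20*f): cv2.putText(im,str(y0+k//f),(0,k+4),0,.3,(0,0,255),1)
    cv2.imwrite(f'pics/{n}1.png',im)
E
```

```text
(no output)
```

View pics/scene1.png

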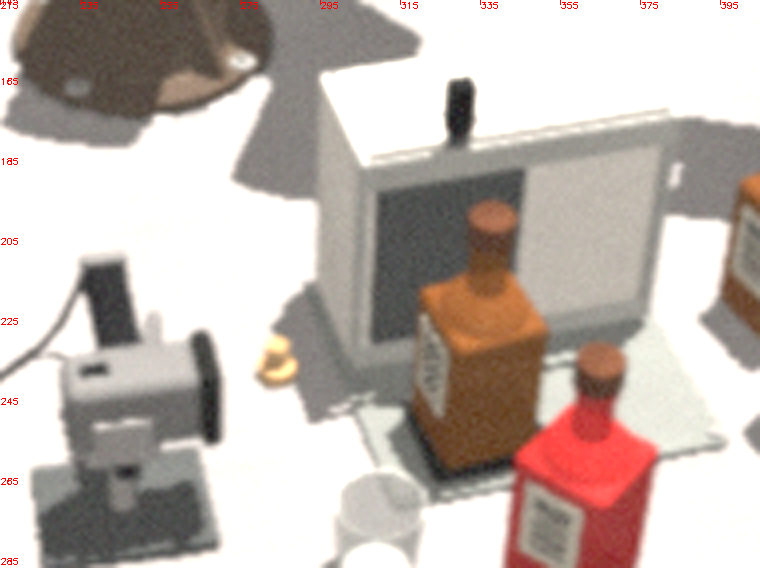

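View pics/side1.png

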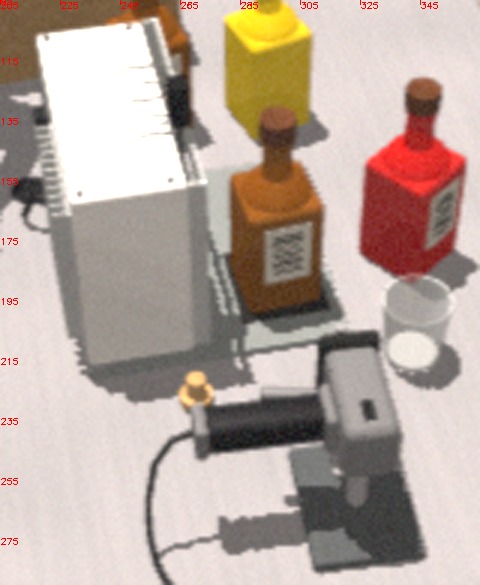

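Side crop: the grip is centred near px (264,128) and the scanner grip runs from (272,238) to (313,236). The trigger is the grey strip at about (300,225), on the lamp side of the grip. Now I'll back-project these.

```bash
cat > h.py <<'E'
from cell import *
import numpy as np, cv2
from scipy.spatial.transform import Rotation as R
def S(x,y): return (215+x/4,145+y/4)   # scene crop px
def D(x,y): return (205+x/3,95+y/3)    # side crop px
def ray(n,p):
    m=camera_model(n);K=m['K']
    d=np.array([(p[0]-K[0,2])/K[0,0],-(p[1]-K[1,2])/K[1,1],-1])
    return m['xyz'],R.from_euler('xyz',m['rotation']).apply(d)
def onz(n,p,z):
    o,d=ray(n,p);return (o+d*(z-o[2])/d[2]).round(1)
def tri(ps,pd):
    A=[];b=[]
    for n,p in(('scene',ps),('side',pd)):
        o,d=ray(n,p);d=d/np.linalg.norm(d);P=np.eye(3)-np.outer(d,d);A.append(P);b.append(P@o)
    return np.linalg.lstsq(np.vstack(A),np.hstack(b),rcond=None)[0].round(1)
def proj(n,X,m=None):
    m=m or camera_model(n);v=R.from_euler('xyz',m['rotation']).inv().apply(np.atleast_2d(X)-m['xyz'])
    return np.c_[m['K'][0,2]-m['K'][0,0]*v[:,0]/v[:,2],m['K'][1,2]+m['K'][1,1]*v[:,1]/v[:,2]]
E
python3 - <<'E'
from h import *
print('grip tri',tri(S(460,112),D(178,100)),onz('scene',S(460,112),255),onz('side',D(178,100),255))
print('scene top: FL,FR,RL',onz('scene',S(365,162),222),onz('scene',S(668,112),222),onz('scene',S(322,72),222))
print('side top NF NR FR FF',*[onz('side',D(*p),222) for p in((186,186),(66,200),(38,36),(155,18))])
print('side grip ends axis z120',onz('side',D(207,428),120),onz('side',D(322,421),120))
print('side trig z129',onz('side',D(262,388),129),onz('side',D(318,388),129))
print('scene grip z137 butt',onz('scene',S(83,262),137),onz('scene',S(124,260),137),onz('scene',S(95,345),137),onz('scene',S(135,340),137))
print('head top z151 scene',[onz('scene',S(*p),151) for p in((65,352),(190,345),(68,402))])
print('head top side',[onz('side',D(*p),151) for p in((328,352),(378,350),(335,435),(396,435))])
print('bottle stopper top z225',onz('scene',S(493,213),225),onz('side',D(278,116),225))
print('foot scene',onz('scene',S(432,500),8),onz('scene',S(722,440),8))
print('stopper',onz('scene',S(276,348),30),onz('side',D(196,380),30))
E
```

```text
grip tri [500.7 138.3 251.5] [507. 135. 255.] [499.7 136.4 255. ]
scene top: FL,FR,RL [506.1  64.4 222. ] [505.4 302.8 222. ] [391.   64.9 222. ]
side top NF NR FR FF [491.3  59.2 222. ] [387.   63.5 222. ] [391.7 303.7 222. ] [507.7 308.4 222. ]
side grip ends axis z120 [ 470.6 -127.7  120. ] [ 565.9 -140.7  120. ]
side trig z129 [ 523.2 -102.3  129. ] [ 569.4 -112.3  129. ]
scene grip z137 butt [ 466.9 -142.1  137. ] [ 472.4 -111.7  137. ] [ 558.3 -151.4  137. ] [ 560.4 -122.4  137. ]
head top z151 scene [array([ 574.8, -175.7,  151. ]), array([590. , -88.4, 151. ]), array([ 624.6, -183.2,  151. ])]
head top side [array([582. , -93.5, 151. ]), array([ 623.8, -100.2,  151. ]), array([ 565.1, -181.2,  151. ]), array([ 612.8, -191.5,  151. ])]
bottle stopper top z225 [588.  134.1 225. ] [590.2 131.5 225. ]
foot scene [651.8  80.6   8. ] [648.6 316.5   8. ]
stopper [485.3   4.4  30. ] [484.6   2.7  30. ]
```

Emit:
{"name": "arm_command", "arguments": {"steps": [[0,0,-4,0,0,0],[0,0,-8,0,0,0],[0,0,-12,0,0,0],[-3,3,-12,0,0,0],[-6,6,-12,0,0,-3],[-9,9,-12,0,0,-6],[-12,12,-12,0,0,-9],[-15,15,-12,0,0,-12],[-18,18,-12,0,0,-16.4],[-21,21.5,-12,0,0,-16.4],[-24,24.5,-12,0,0,-16.4],[-26.5,27,-12,0,0,-16.4]]}}

```text
t: 1.2
eef_pos: [392.6, 219.2, 524.8]
tcp_rot: [3.141, -0.0, 1.436]
ft_force: [1.6, 0.3, -0.6]
opening: 0.999
```

```bash
cat >> h.py <<'E'
def shift(grasp,yaw_deg):
    s=state();r=R.from_euler('xyz',s['tcp_rot']);t=np.array(grasp)+[0,0,env.grip_point_offset]
    g=R.from_euler('xyz',[np.pi,0,np.radians(yaw_deg)])
    print(s['t'],s['eef_pos'].round(1),np.degrees(s['tcp_rot']).round(2),s['ft_force'].round(1),round(s['opening'],3))
    print('shift cm',(r.inv().apply(t-s['eef_pos'])/10).round(2),'rot',(r.inv()*g).as_rotvec(degrees=True).round(2))
E
python3 -c "
from h import *
shift([535,-137,330],82.2)"
```

```text
1.2 [392.6 219.2 524.8] [ 1.7998e+02 -1.0000e-02  8.2250e+01] [ 1.6  0.3 -0.6] 0.999
shift cm [-33.37  18.91   2.35] rot [ 0.02 -0.01  0.05]
```

Emit:
{"name": "arm_command", "arguments": {"steps": [[-3,1.7,0,0,0,0],[-6,3.4,0,0,0,0],[-9,5.1,0,0,0,0],[-12,6.8,0,0,0,0],[-15,8.5,0,0,0,0],[-18,10.2,0,0,0,0],[-21,11.9,0,0,0,0],[-24,13.6,0,0,0,0],[-27,15.3,1,0,0,0],[-30,17,3,0,0,0],[-33.4,18.9,5,0,0,0],[-33.4,18.9,6,0,0,0]]}}

```text
t: 2.2
eef_pos: [535.9, -139.9, 462.2]
tcp_rot: [-3.14, 0.0, 1.432]
ft_force: [0.1, 0.1, -0.6]
opening: 1.001
```

```bash
python3 - <<'E'
from h import *
shift([535,-137,122],82.2)
m=camera_model('wrist');print(m)
im=read_camera('wrist')[:,:,::-1]
cv2.imwrite('pics/w1.png',cv2.resize(cv2.convertScaleAbs(im,alpha=1.5,beta=20),(800,600),interpolation=cv2.INTER_CUBIC))
c=np.array([535,-137,0]);a=np.radians(82.2);x=np.array([np.cos(a),np.sin(a),0]);y=np.array([-np.sin(a),np.cos(a),0])
for X in([0,77,137],[-16,-31,137],[16,-31,137],[20,-35,129],[34,15,129]):print(X,(proj('wrist',c+X[0]*x+X[1]*y+[0,0,X[2]],m)*800/560).round(0))
E
```

```text
2.2 [ 535.9 -139.9  462.2] [-1.7992e+02  3.0000e-02  8.2060e+01] [ 0.1  0.1 -0.6] 1.001
shift cm [ 0.28 -0.1  16.89] rot [-0.08  0.03 -0.14]
{'K': array([[297.16066404,   0.        , 277.39722327],
       [  0.        , 297.16066404, 207.76179722],
       [  0.        ,   0.        ,   1.        ]]), 'xyz': array([ 467.82494461, -130.96895747,  443.05853658]), 'rotation': array([-2.51108250e-01,  1.29514514e-03,  1.43248179e+00])}
[0, 77, 137] [[401. 174.]]
[-16, -31, 137] [[380. 322.]]
[16, -31, 137] [[422. 322.]]
[20, -35, 129] [[427. 324.]]
[34, 15, 129] [[447. 260.]]
```

View pics/w1.png

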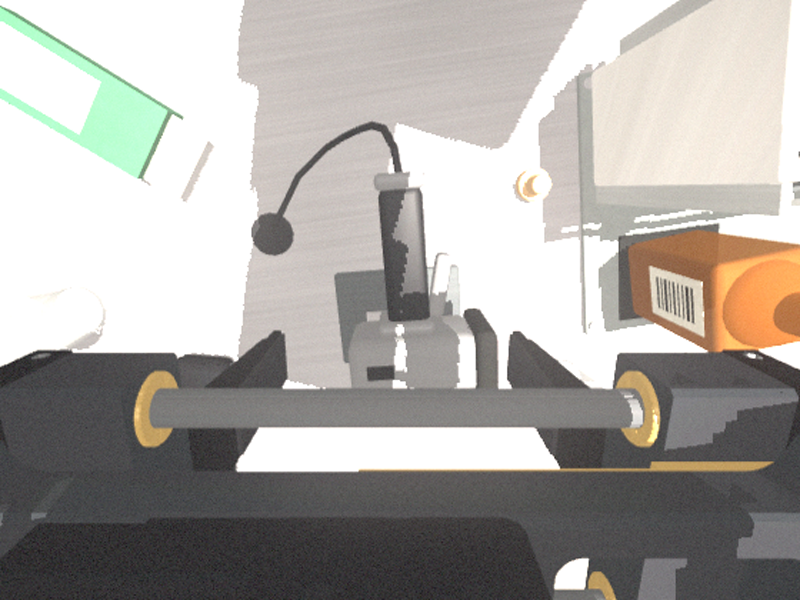

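Grip in the wrist picture: butt at (400,182), head end at (408,320). That makes the axis yaw about 85° and the centre about (535,-134). I'll descend with the fingers straddling the grip and trigger.

```bash
python3 -c "
from h import *
shift([531.4,-129.7,122],85)"
```

```text
2.25 [ 535.1 -138.1  460.7] [-1.7973e+02 -6.0000e-02  8.2050e+01] [ 0.6  0.5 -2.4] 0.999
shift cm [ 0.76 -0.41 16.74] rot [-0.27 -0.06 -2.95]
```

Emit:
{"name": "arm_command", "arguments": {"steps": [[0.8,-0.4,1,0,0,-3],[0.8,-0.4,3,0,0,-3],[0.8,-0.4,5,0,0,-3],[0.8,-0.4,7,0,0,-3],[0.8,-0.4,9,0,0,-3],[0.8,-0.4,11,0,0,-3],[0.8,-0.4,13,0,0,-3],[0.8,-0.4,14,0,0,-3],[0.8,-0.4,14,0,0,-3],[0.8,-0.4,14,0,0,-3]]}}

```text
t: 3.08
eef_pos: [531.9, -126.6, 325.3]
tcp_rot: [-3.142, -0.0, 1.488]
ft_force: [0.1, -0.0, 0.6]
opening: 1.003
```

```bash
python3 - <<'E'
from h import *
shift([531.4,-129.7,122],85)
im=read_camera('side')[:,:,::-1][190:300,240:370]
cv2.imwrite('pics/s2.png',cv2.convertScaleAbs(cv2.resize(im,None,fx=5,fy=5,interpolation=cv2.INTER_CUBIC),alpha=1.5,beta=20))
E
```

```text
3.0833 [ 531.9 -126.6  325.3] [-1.800e+02 -1.000e-02  8.526e+01] [ 0.1 -0.   0.6] 1.003
shift cm [-0.32 -0.02  3.2 ] rot [-0.   -0.01  0.26]
```

View pics/s2.png

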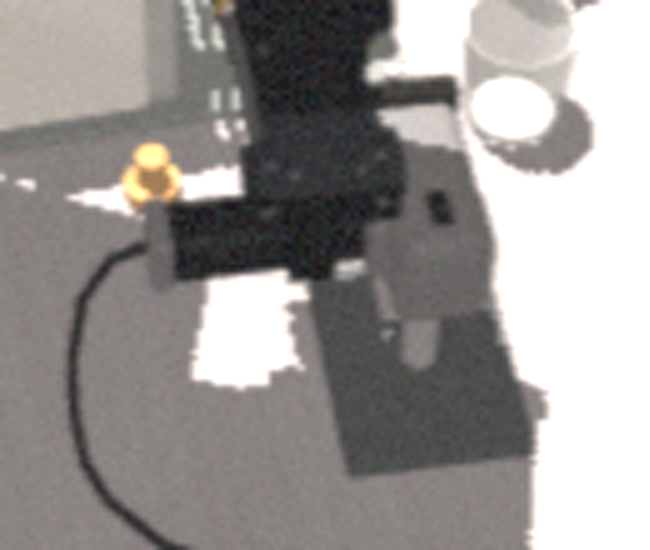

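The near finger is at (310,265), just behind the grip and about to go down. I'll lower and then close in stages.

Emit:
{"name": "arm_command", "arguments": {"steps": [[-0.3,0,1,0,0,0],[-0.3,0,2,0,0,0],[-0.3,0,3.2,0,0,0],[-0.3,0,3.2,0,0,0],[-0.3,0,3.2,0,0,0],[-0.3,0,3.2,0,0,0]]}}

```text
t: 3.63
eef_pos: [531.6, -130.0, 292.9]
tcp_rot: [3.141, -0.0, 1.488]
ft_force: [0.1, 0.2, -0.2]
opening: 0.999
```

Emit:
{"name": "arm_command", "arguments": {"steps": [[0,0,0,0,0,0],[0,0,0,0,0,0],[0,0,0,0,0,0],[0,0,0,0,0,0],[0,0,0,0,0,0],[0,0,0,0,0,0]], "jaw": 5.6}}

```text
t: 4.13
eef_pos: [531.4, -129.8, 292.8]
tcp_rot: [-3.141, -0.0, 1.487]
ft_force: [-1.1, 2.5, 0.5]
opening: 0.64
```

Emit:
{"name": "arm_command", "arguments": {"steps": [[0,0,0,0,0,0],[0,0,0,0,0,0],[0,0,0,0,0,0],[0,0,0,0,0,0],[0,0,0,0,0,0],[0,0,0,0,0,0]], "jaw": 4.6}}

```text
t: 4.63
eef_pos: [531.2, -129.4, 292.5]
tcp_rot: [-3.14, -0.001, 1.488]
ft_force: [-2.2, 5.4, 0.6]
opening: 0.487
```

Emit:
{"name": "arm_command", "arguments": {"steps": [[0,0,0,0,0,0],[0,0,0,0,0,0],[0,0,0,0,0,0],[0,0,0,0,0,0],[0,0,0,0,0,0],[0,0,0,0,0,0],[0,0,0,0,0,0],[0,0,0,0,0,0]], "jaw": 3.4}}

```text
t: 5.3
eef_pos: [531.1, -128.7, 292.5]
tcp_rot: [-3.139, -0.002, 1.488]
ft_force: [-2.6, 12.3, 1.8]
opening: 0.419
```

The opening stopped at 39.8 mm, which matches the 40 mm expected with the trigger fully in. Now I'll release and rise.

Emit:
{"name": "arm_command", "arguments": {"steps": [[0,0,0,0,0,0],[0,0,0,0,0,0],[0,0,0,0,0,0],[0,0,0,0,0,0],[0,0,0,0,0,0],[0,0,0,0,0,0],[0,0,0,0,0,0],[0,0,0,0,0,0]], "jaw": 9.5}}

```text
t: 5.97
eef_pos: [531.5, -130.1, 292.7]
tcp_rot: [3.141, 0.0, 1.487]
ft_force: [-0.1, 0.2, 0.4]
opening: 0.922
```

Emit:
{"name": "arm_command", "arguments": {"steps": [[0,0,0,0,0,0],[0,0,-2,0,0,0],[0,0,-5,0,0,0],[0,0,-8,0,0,0],[0,0,-11,0,0,0],[0,0,-14,0,0,0],[0,0,-17,0,0,0],[0,0,-20,0,0,0],[0,0,-22,0,0,0],[0,0,-24,0,0,0],[0,0,-24,0,0,0],[0,0,-24,0,0,0]]}}

```text
t: 6.97
eef_pos: [531.2, -129.8, 533.2]
tcp_rot: [3.14, 0.0, 1.488]
ft_force: [-0.7, 0.7, -0.3]
opening: 0.998
```

```bash
python3 -c "
from h import *
shift([470,137,361],90)
im=read_camera('side')[:,:,::-1][190:300,240:370]
cv2.imwrite('pics/s3.png',cv2.convertScaleAbs(cv2.resize(im,None,fx=5,fy=5,interpolation=cv2.INTER_CUBIC),alpha=1.5,beta=20))
"
```

```text
6.9667 [ 531.2 -129.8  533.2] [1.7991e+02 2.0000e-02 8.5230e+01] [-0.7  0.7 -0.3] 0.998
shift cm [26.08 -8.32  0.07] rot [ 0.09  0.03 -4.77]
```

View pics/s3.png

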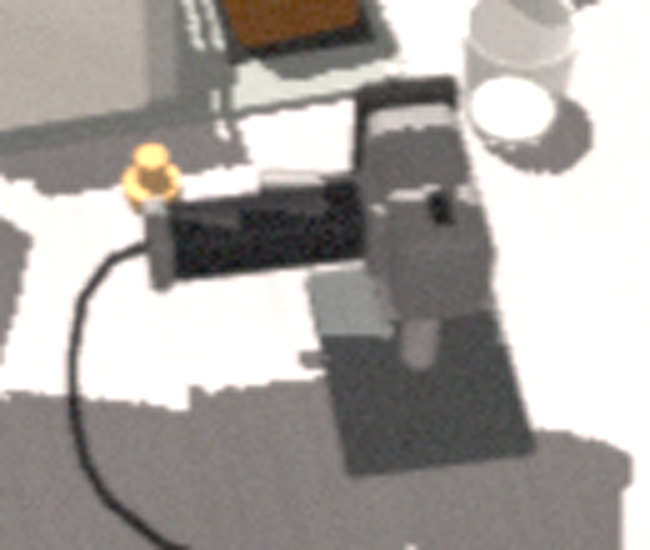

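The trigger is back out and the stopper is untouched. Now I'll go above the shutter grip.

Emit:
{"name": "arm_command", "arguments": {"steps": [[2.5,-0.5,0,0,0,-2],[5,-1,0,0,0,-4.8],[8,-1.6,0,0,0,-4.8],[11,-2.2,0,0,0,-4.8],[14,-2.8,0,0,0,-4.8],[17,-3.4,0,0,0,-4.8],[20,-4,0,0,0,-4.8],[23,-4.6,0,0,0,-4.8],[25,-5,0,0,0,-4.8],[26.3,-5.3,0,0,0,-4.8],[26.3,-5.3,0,0,0,-4.8],[26.3,-5.3,0,0,0,-4.8]]}}

```text
t: 8.02
eef_pos: [500.5, 137.0, 531.6]
tcp_rot: [-3.14, 0.0, 1.573]
ft_force: [-0.4, -0.7, 0.4]
opening: 0.999
```

```bash
python3 - <<'E'
from h import *
shift([501,137,256],90)
m=camera_model('wrist')
im=read_camera('wrist')[:,:,::-1]
cv2.imwrite('pics/w2.png',cv2.resize(im,(800,600),interpolation=cv2.INTER_CUBIC))
for X in([501,137,277.5],[501,126,277.5],[501,148,277.5],[510,137,277.5],[492,137,277.5]):print(X,(proj('wrist',np.array(X),m)*800/560).round(0))
E
```

```text
8.0167 [500.5 137.  531.6] [-1.7989e+02  2.0000e-02  9.0120e+01] [-0.4 -0.7  0.4] 0.999
shift cm [1.000e-02 7.000e-02 1.043e+01] rot [-0.11  0.02  0.12]
[501, 137, 277.5] [[398. 312.]]
[501, 126, 277.5] [[379. 312.]]
[501, 148, 277.5] [[417. 312.]]
[510, 137, 277.5] [[398. 327.]]
[492, 137, 277.5] [[398. 297.]]
```

View pics/w2.png

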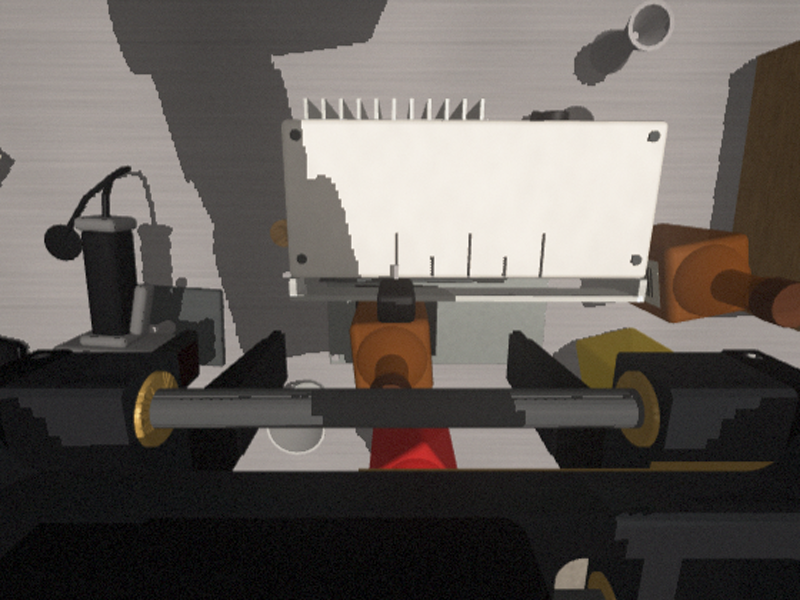

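The grip top is centred at about (398,307) against a predicted (398,312), so x is about 498. The long scale lines are at 397, 470 and 543, and the shutter is shut. Descend and grasp.

Emit:
{"name": "arm_command", "arguments": {"steps": [[0,-0.2,2,0,0,0],[0,-0.2,4,0,0,0],[0,-0.2,6,0,0,0],[0,-0.2,8,0,0,0],[0,-0.2,9.5,0,0,0],[0,-0.2,10.4,0,0,0],[0,-0.2,10.4,0,0,0],[0,-0.2,10.4,0,0,0]]}}

```text
t: 8.73
eef_pos: [498.8, 136.1, 428.8]
tcp_rot: [-3.141, 0.0, 1.571]
ft_force: [-0.0, 0.1, -0.4]
opening: 0.996
```

Emit:
{"name": "arm_command", "arguments": {"steps": [[0,0,0,0,0,0],[0,0,0,0,0,0],[0,0,0,0,0,0],[0,0,0,0,0,0],[0,0,0,0,0,0],[0,0,0,0,0,0],[0,0,0,0,0,0],[0,0,0,0,0,0],[0,0,0,0,0,0],[0,0,0,0,0,0],[0,0,0,0,0,0],[0,0,0,0,0,0]], "jaw": 1.0}}

```text
t: 9.73
eef_pos: [498.5, 136.5, 428.7]
tcp_rot: [3.142, 0.0, 1.571]
ft_force: [0.2, -3.0, 0.4]
opening: 0.23
```

Grasped at 21.9 mm. Now slide 50 mm gently.

Emit:
{"name": "arm_command", "arguments": {"steps": [[0.5,0,0,0,0,0],[1,0,0,0,0,0],[1.5,0,0,0,0,0],[2,0,0,0,0,0],[2.5,0,0,0,0,0],[3,0,0,0,0,0],[3.5,0,0,0,0,0],[4,0,0,0,0,0],[4.5,0,0,0,0,0],[5,0,0,0,0,0],[5,0,0,0,0,0],[5,0,0,0,0,0]]}}

```text
t: 10.73
eef_pos: [498.6, 186.8, 428.7]
tcp_rot: [3.141, 0.001, 1.572]
ft_force: [1.2, -9.2, 0.6]
opening: 0.231
```

```bash
python3 - <<'E'
from h import *
shift([498.5,186.5,256],90)
m=camera_model('wrist')
a=cv2.resize(read_camera('wrist')[:,:,::-1][130:250,180:400],None,fx=3,fy=3,interpolation=cv2.INTER_CUBIC)[:300]
b=cv2.resize(read_camera('scene')[:,:,::-1][150:250,290:390],None,fx=3,fy=3,interpolation=cv2.INTER_CUBIC)
o=np.zeros((600,800,3),np.uint8);o[:a.shape[0],:a.shape[1]]=a;o[300:,:300]=cv2.convertScaleAbs(b,alpha=1.5)
cv2.imwrite('pics/w3.png',o)
E
```

```text
10.7333 [498.6 186.8 428.7] [1.7999e+02 7.0000e-02 9.0060e+01] [ 1.2 -9.2  0.6] 0.231
shift cm [-0.03 -0.01  0.14] rot [0.01 0.07 0.06]
```

View pics/w3.png

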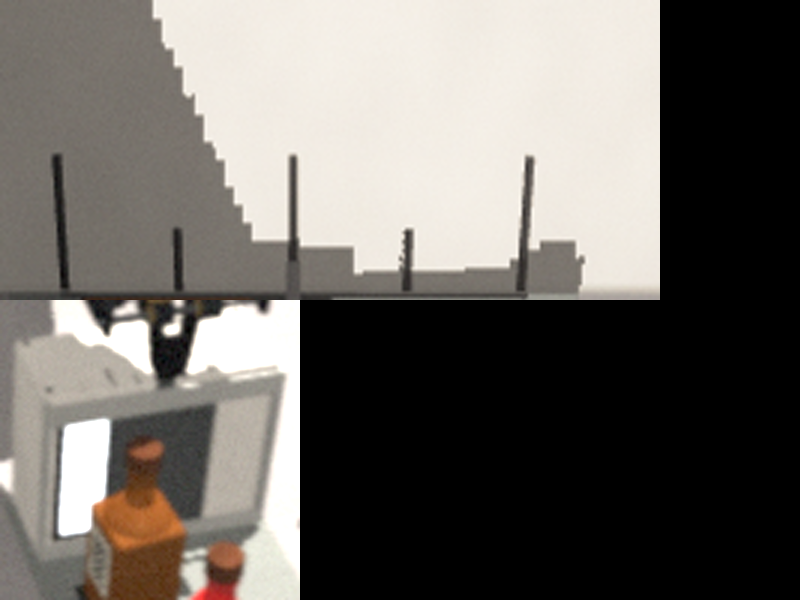

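The grip's neck pointer sits exactly on the half line (293 in the crop) and the left half of the window is lit. The spring force is 9.2 N, and 9 N is expected at half. I'll hold a little and hand in.

Emit:
{"name": "arm_command", "arguments": {"steps": [[0,0,0,0,0,0],[0,0,0,0,0,0],[0,0,0,0,0,0],[0,0,0,0,0,0],[0,0,0,0,0,0],[0,0,0,0,0,0]]}}

```text
t: 11.33
eef_pos: [498.6, 186.5, 428.7]
tcp_rot: [3.141, 0.001, 1.571]
ft_force: [-0.2, -9.1, 0.7]
opening: 0.235
```

```bash
python3 -c "
from h import *
shift([498.5,186.5,256],90);print(job_done())"
```

```text
11.3333 [498.6 186.5 428.7] [1.7999e+02 7.0000e-02 9.0030e+01] [-0.2 -9.1  0.7] 0.235
shift cm [-0.   -0.01  0.14] rot [0.01 0.07 0.03]
the job is handed in; nothing more can be done
None
```

The job was handed in at 11.3 s, with the fingers still holding the shutter grip at half travel.

- **Scanner:** I squeezed the trigger against the scanner's grip. The fingers stopped 39.8 mm apart, where 40 mm is expected for fully in. After I let go, the side picture showed the trigger back out.
- **Shutter:** I gripped it from above and slid it 50 mm. The grip's neck sits on the half line of the scale and half the window is lit. The spring pushes back with 9.1 N, where 9 N is expected at half, and the pose held steady over the last half second.
- **Bottle and the rest:** The bottle was standing in front of the lamp in the last picture. Nothing in the pictures I took looked moved, but I did not take a full final picture of the table.

No check failed or disagreed, except that my first estimate of the scanner's angle was about 3° off. I corrected it from the wrist picture before going down to the trigger.

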